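Shut off and vent the air-test manifold

ROBOT

A 6-joint arm with a two-finger parallel gripper is mounted at the origin on a cart in front of the work surface, level with it; the furniture and walls round the work are solid. World frame = base frame: x ahead of the robot, y to its left, z up, the work surface at z = 0. Lengths are in m, angles in rad, forces in N, time in s.
With the tool pointing down it reaches from about 0.35 to 0.775 m from the base axis. Payload 7.3 kg.
Tool frame: the origin (TCP) lies at the very end of the fingers, on their centre line; the grasp point (between the pads) lies 19 mm behind it (robot.hold_point_z is the distance from the TCP to the grasp point, in m); y points along the fingers, z is the direction in which the jaws open and shut, and the axes are right-handed (so a half turn about y gives the same grasp; the last joint's range is limited). The gripper opens to 92 mm and grips with 3 to 60 N. Pads are 19 mm wide; open, the fingers measure 130 mm over their backs; the gripper's body (75 mm by 190 mm) begins 47 mm behind the grasp point.
Start: joints at [1.096, 0.342, 1.524, -0, 1.275, -0.146], TCP at [0.17, 0.497, 0.227] pointing down, gripper open.
Joint ranges: [-2.53, 2.53], [-0.77, 2.02], [0.04, 2.7], [-1, 4.14], [0.28, 2.66], [-3.11, 3.11]. Speed limits (rad/s): [2.57, 2.57, 3.14, 3.14, 3.14, 3.14].

INTERFACE

Orientations are given as [roll, pitch, yaw] about the fixed x, y, z axes, in that order (R = Rz(yaw) Ry(pitch) Rx(roll)).
In Python, from cell import robot gives the robot as it stands.
- The arm moves only by the shell command python3 -m crank 'ROWS' [OPENING] [FORCE]. ROWS is a JSON object of lists of equal length, an entry for each row: "xyz": the shift along the tool's x, y, z in cm, a list of three; "roll": the turn about the tool's y in degrees. A call has 1 to 20 rows; each row shifts and turns the commanded pose from where the row before left it, along the tool's axes as they then stand; what a row does not reach is not made up. A row lasts 1/10 s, in which the tool goes at most 50 mm and 8.59 degrees, less where a joint would pass 70% of its speed; a pose out of reach is approached as far as the arm can. A call is refused whole if a number of a shift passes 5 or a number of a turn 8.59, either way. A call with a gripper value outside its range is refused whole. OPENING is the gripper command: -1 is fully open, 1 is shut, values between are in proportion, set as the call begins (- or left out, the last holds). The fingers move at their own pace and stop on an object; FORCE is the grip in N (left out, the last holds). Time passes only in rows, so rows that do not move let the fingers close. It gives the time, the measured TCP pose, the force and the opening at its end, in the units of the state.
- robot.observe(): the state, without advancing time (a new reading comes with each control period).
- robot.read_camera(name): name is "scene" or "top" or "wrist"; returns the picture (400x640x3 uint8, red, green, blue); there is no depth.
- robot.calibration(name): a dict with "intrinsics" (3x3 intrinsics, pixels), "pose" (4x4, takes a point from camera to world coordinates). Camera axes: x right, y down, z forward; pixel columns grow to the right and rows downward; lengths in m; the calibration is good to about 2 mm. The wrist camera is an equidistant fisheye: a pixel r from the principal point sees the ray r / f radians off the axis. A picture is of the moment at which its call begins: read the wrist's pose just before it. calibration takes no time and is no camera call; for the wrist camera it gives the pose at the moment of the call.
- robot.hand_in(): hands the job in, once; it reports no verdict.
The state is a dict: "time": time; "qpos": joint angles; "qvel": joint speeds; "joint_efforts": joint torques, N m; "tool_pos": TCP position; "tool_rot": TCP orientation; "contact_force": force on the tool from outside, world axes, zero at the start; "torque": the same for the moment, N m; "opening": finger opening in m.
Only numpy, scipy, OpenCV 4.12 (cv2) and the standard library are available. Lean on these libraries where they do the work, as an engineer would, in place of code of your own. Each camera call takes 0.05 s, during which the arm holds its last target.

TASK

The leak test is over: make the bench air manifold safe. With a fingertip, push the shut-off toggle at the copper supply pipe over to its other side, away from the robot, as far as it goes; then press the three black mushroom vents fully in, one at a time, in order from the one beside the toggle to the one at the far end, so that the first shows whether the shut-off holds. Only touch and press with nothing gripped or lifted, and lightly, as 30 N would bend a stem; leave the wrench, nut, tape roll and tee where they lie.

Things in the scene. Friction and masses are not known exactly. Their poses are not given: they have to be found in the camera images.
- manifold: air-test manifold fixed to the bench: plywood board 70 x 290 x 18 mm (x, y, z) with an aluminium bar 36 mm wide along it, bar top 72 mm up. Origin: bench height, board middle; own y along the bar to the supply end (copper pipe, toggle), x to the back. On the line x = 0 stand the toggle at y = +85 mm, vents at +20, -30, -80 mm. Plugged outlets stick out in front to x = -38 mm, 55 mm up
- toggle_pivot (a point): pivot of the shut-off toggle, fixed on the manifold at own (0, 85, 98) mm; the lever turns about the manifold's own y. It sits between two cheeks that rise to 106 mm above the bench
- toggle_tip (a point): top end of the toggle lever, 55 mm from its pivot: a steel rod 8 mm thick with a black sleeve 14 mm thick over its upper half. It leans 0.6 rad toward the robot side (own -x) at joint 0 and 0.6 rad to own +x at joint 1.2; this point moves with it
- toggle (a joint): angle of the toggle in rad: 0 leaning toward the robot (supply open), 1.2 leaning to the back against its stop (shut); over from 1.0 on. It starts between 0 and 0.2. It turns with 0.08 N m (about 2 to 3 N where a fingertip pushes the sleeve) and stays where it is left
- vent1 (a joint): how far the vent head beside the toggle is pushed in, in m: 0 fully out (where it starts), 0.012 at its stop; fully in, and dumping the air, from 0.008 on. It moves straight down, needs about 4 N, stays where it is left (no spring) and ends on a hard stop
- vent2 (a joint): how far the vent head in the middle is pushed in, in m: 0 fully out (where it starts), 0.012 at its stop; fully in, and dumping the air, from 0.008 on. It moves straight down, needs about 4 N, stays where it is left (no spring) and ends on a hard stop
- vent3 (a joint): how far the vent head at the far end is pushed in, in m: 0 fully out (where it starts), 0.012 at its stop; fully in, and dumping the air, from 0.008 on. It moves straight down, needs about 4 N, stays where it is left (no spring) and ends on a hard stop
- vent1_top (a point): centre of the top of the vent head beside the toggle of the row of three: a black mushroom head 26 mm across and 10 mm thick on a steel stem, its top 118 mm above the bench when out; this point goes down with the head
- vent2_top (a point): centre of the top of the vent head in the middle of the row of three: a black mushroom head 26 mm across and 10 mm thick on a steel stem, its top 118 mm above the bench when out; this point goes down with the head
- vent3_top (a point): centre of the top of the vent head at the far end of the row of three: a black mushroom head 26 mm across and 10 mm thick on a steel stem, its top 118 mm above the bench when out; this point goes down with the head
- wrench: adjustable wrench 241 x 62 x 14 mm lying loose in front of the manifold's left end; to be left alone; origin under its middle
- nut: brass union nut 57 x 50 x 30 mm, loose, behind the manifold; to be left alone; origin under its middle
- tape: roll of thread tape 60 x 50 x 14 mm, loose, lying flat behind the manifold; to be left alone; origin under its middle
- tee: copper pipe tee 68 x 50 x 39 mm, loose, behind the far end of the manifold; to be left alone; origin under its middle

How it is judged:
On the way, in this order (a step that is already met when the one before it is completed fails the run):
1. the toggle is pushed over (1.0 rad or more) (value of joint toggle above 1 rad), for 0.2 s.
2. the vent beside the toggle is pushed in (8 mm or more) (value of joint vent1 above 0.008 m), for 0.1 s.
3. the vent in the middle is pushed in (8 mm or more) (value of joint vent2 above 0.008 m), for 0.1 s.
4. the vent at the far end is pushed in (8 mm or more) (value of joint vent3 above 0.008 m), for 0.1 s.
At the end, for the whole second after the job is handed in: The toggle stands over to the back (at least 1.0 of 1.2 rad), all three vents are in by at least 8 of 12 mm, and wrench, nut, tape roll and tee lie within 20 mm of where they were (value of joint toggle above 1 rad and value of joint each of vent1, vent2, vent3 above 0.008 m and distance of each of wrench, nut, tape, tee from where it was at the start of the episode below 0.02 m); the robot touches nothing.
It fails at once if the manifold or any of its parts is pressed harder than 30 N (contact force between any of the fingers, the arm and manifold above 30 N).
It fails at once if a vent is pushed in while the shut-off toggle is not over (value of joint toggle below 0.95 rad and value of joint any of vent1, vent2, vent3 above 0.004 m).
It fails at once if the middle vent is pushed in before the one beside the toggle (value of joint vent1 below 0.008 m and value of joint vent2 above 0.004 m).
It fails at once if the far vent is pushed in before the middle one (value of joint vent2 below 0.008 m and value of joint vent3 above 0.004 m).
It fails at once if a loose thing nearby is moved by more than 20 mm or lifted (distance of any of wrench, nut, tape, tee from where it was at the start of the episode above 0.02 m).
It also fails if it takes over 54 s, if anything falls off the work surface, if the arm or the gripper's body presses on something with over 40 N, if the wrist force passes 120 N, or if a joint passes its speed limit or range.

## Working session

There is one attempt and no reset: what is moved stays moved. The work goes in short steps, Python scripts to look and compute and a shell command to move; the robot and the scene stay as the last step left them, time stands still between calls to the robot, and variables do not carry over. Pictures are saved under pics/ and viewed, and the job is handed in when it is done.

```bash
ls; mkdir -p pics
python3 - <<'E'
from cell import robot
import cv2
s=robot.observe();print(s)
for n in("scene","top","wrist"):
    c=robot.calibration(n);print(n,c["intrinsics"].tolist(),c["pose"].round(4).tolist())
    cv2.imwrite(f"pics/{n}0.png",robot.read_camera(n)[:,:,::-1])
E
```

```text
pics
{'time': 0.0, 'qpos': array([ 1.09600402e+00,  3.42745918e-01,  1.52500737e+00, -1.65555996e-05,
        1.27538159e+00, -1.45971067e-01]), 'qvel': array([-0.00022739, -0.00190687,  0.000917  ,  0.00032275, -0.00061954,
       -0.00100688]), 'joint_efforts': array([ 1.36803224e-03, -4.31254506e+01, -2.44218206e+01,  7.18939933e-02,
        5.60230238e-02, -1.35536793e-04]), 'tool_pos': array([0.16932233, 0.49652478, 0.22603628]), 'tool_rot': array([-1.57232446e+00,  2.08659339e-04, -3.28816563e-01]), 'contact_force': array([0.49471985, 0.230673  , 0.02869755]), 'torque': array([0.00900537, 0.02881191, 0.01933397]), 'opening': 0.09197386293050236}
scene [[515.2173696033642, 0.0, 319.3210970395679], [0.0, 515.2173696033642, 200.94529145715995], [0.0, 0.0, 1.0]] [[-0.6457, -0.5563, 0.523, 0.0996], [-0.7635, 0.4657, -0.4473, 0.339], [0.0053, -0.6882, -0.7255, 0.819], [0.0, 0.0, 0.0, 1.0]]
top [[473.18452489890234, 0.0, 319.9216878636385], [0.0, 473.18452489890234, 199.84838663165328], [0.0, 0.0, 1.0]] [[0.0111, -0.9883, 0.1521, 0.4641], [-0.9999, -0.0128, -0.0102, -0.0975], [0.0121, -0.152, -0.9883, 1.0974], [0.0, 0.0, 0.0, 1.0]]
wrist [[309.70691628693146, 0.0, 327.115900854117], [0.0, 309.70691628693146, 195.78175648520022], [0.0, 0.0, 1.0]] [[0.3238, 0.901, 0.2886, 0.0894], [0.9461, -0.308, -0.0999, 0.5239], [-0.0012, 0.3054, -0.9522, 0.3851], [0.0, 0.0, 0.0, 1.0]]
```

View pics/scene0.png

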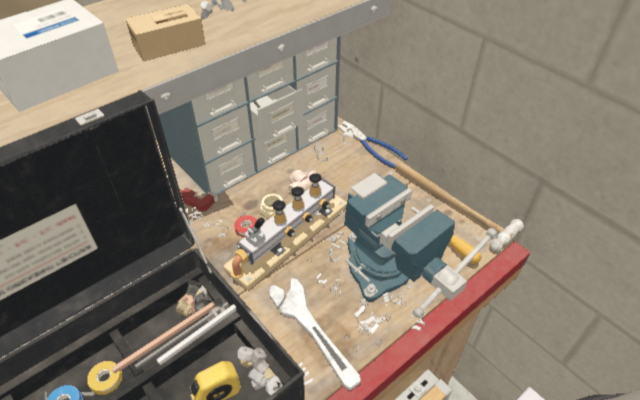

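View pics/top0.png

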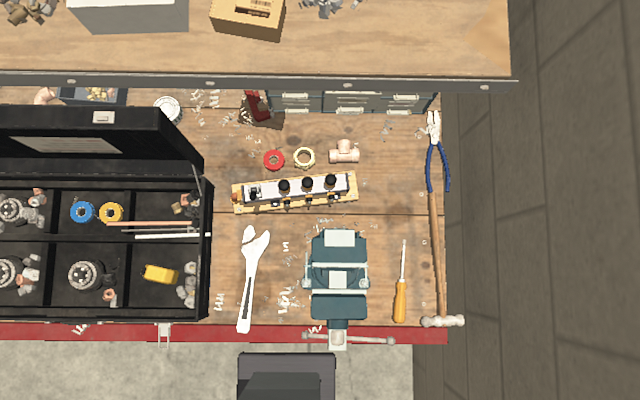

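View pics/wrist0.png

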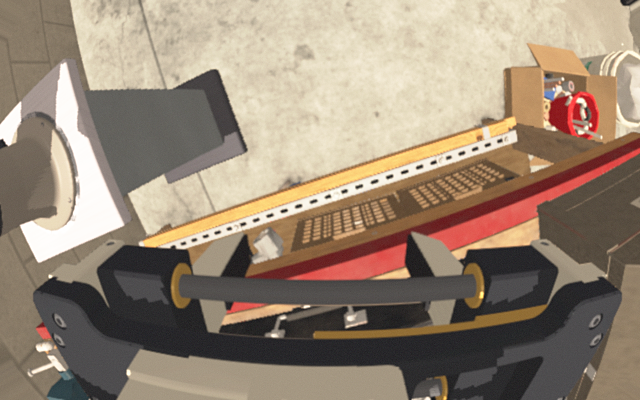

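The manifold is near (295,190) in the top view and (290,230) in the scene view. The toggle is at its left end, and the vise, toolbox and shelf are around it. I'll enlarge both.

Run:
```python
import cv2
a=cv2.imread("pics/top0.png")[140:220,225:365];cv2.imwrite("pics/topc.png",cv2.resize(a,None,fx=5.7,fy=5.7,interpolation=cv2.INTER_CUBIC))
a=cv2.imread("pics/scene0.png")[165:290,220:355];cv2.imwrite("pics/scenec.png",cv2.resize(a,None,fx=4.7,fy=4.7,interpolation=cv2.INTER_CUBIC))
```

```text
(no output)
```

View pics/topc.png

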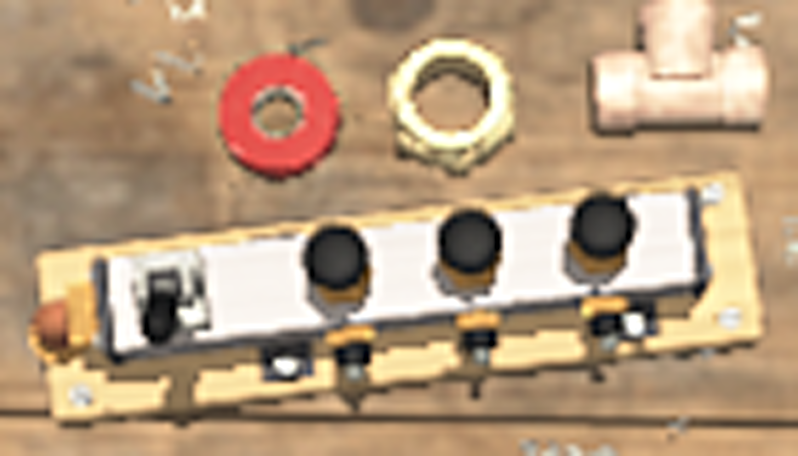

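View pics/scenec.png

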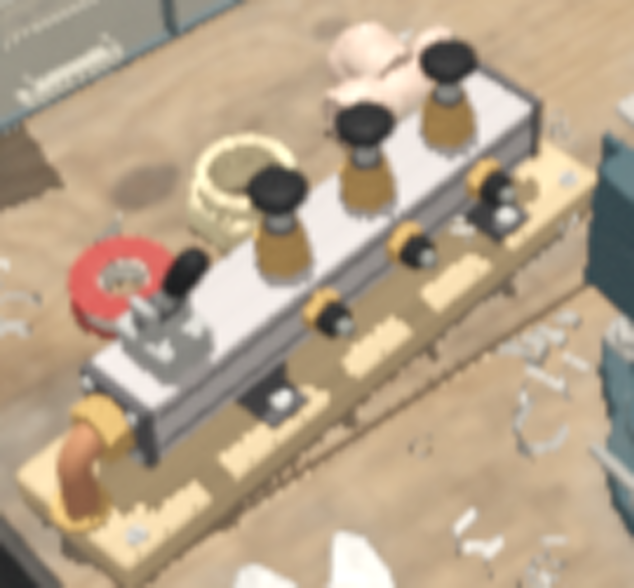

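Vent tops in the top crop: (336,256), (470,238), (603,221). In the scene crop: (277,183), (365,120), (448,57). Next I'll fit the manifold pose.

```bash
cat > h.py <<'E'
import numpy as np
from cell import robot
from scipy.optimize import least_squares
K={n:robot.calibration(n) for n in("scene","top")}
def proj(n,P):
    c=K[n];T=np.linalg.inv(c["pose"]);q=(T[:3,:3]@np.atleast_2d(P).T).T+T[:3,3];q=q@c["intrinsics"].T
    return q[:,:2]/q[:,2:]
def w(p,L):
    L=np.atleast_2d(L).astype(float);c,s=np.cos(p[2]),np.sin(p[2])
    return np.c_[p[0]+c*L[:,0]-s*L[:,1],p[1]+s*L[:,0]+c*L[:,1],L[:,2]]
E
cat > fit.py <<'E'
from h import *
V=np.array([[0,.02,.118],[0,-.03,.118],[0,-.08,.118]])
t=(np.array([[336,256],[470,238],[603,221]])+.5)/5.7-.5+[225,140]
s=(np.array([[277,183],[365,120],[448,57]])+.5)/4.7-.5+[220,165]
# board corners (top crop), z=.018
B=np.array([[.035,.145,.018],[-.035,.145,.018],[-.035,-.145,.018],[.035,-.145,.018]])
b=(np.array([[38,252],[57,424],[762,338],[738,175]])+.5)/5.7-.5+[225,140]
for use in ("ts","t","s","tb"):
    def f(p):
        r=[]
        if "t" in use:r.append(proj("top",w(p,V))-t)
        if "s" in use:r.append(proj("scene",w(p,V))-s)
        if "b" in use:r.append(proj("top",w(p,B))-b)
        return np.concatenate(r).ravel()
    r=least_squares(f,[.45,0,0.]);print(use,r.x.round(4),r.fun.round(1))
    if use=="ts":p=r.x
print(w(p,V).round(4).tolist())
for a in(0,.1,.2):print(a,w(p,[[-.055*np.sin(.6-a),.085,.098+.055*np.cos(.6-a)]]).round(4), (proj("top",w(p,[[-.055*np.sin(.6-a),.085,.098+.055*np.cos(.6-a)]]))-[225,140]+.5)*5.7)
E
python3 fit.py
```

```text
ts [ 0.65   -0.05    0.1347] [-0.2 -0.4 -0.1 -0.1  0.1  0.1  0.3  0.5  0.1 -0.2  0.1 -0.2]
t [ 0.6495 -0.0503  0.1462] [-0.1 -0.  -0.   0.1  0.1 -0. ]
s [ 0.6506 -0.0498  0.1228] [-0.1  0.3 -0.  -0.2  0.1 -0.1]
tb [ 0.6493 -0.0503  0.1329] [-0.1 -0.  -0.   0.3  0.2  0.5 -0.5  0.2 -0.9 -0.2  0.6 -0.1  0.8 -0.9]
[[0.6473, -0.0302, 0.118], [0.654, -0.0798, 0.118], [0.6608, -0.1293, 0.118]]
0 [[0.6078 0.03   0.1434]] [[159.24873683 347.69482517]]
0.1 [[0.6125 0.0306 0.1463]] [[156.86804809 333.5765793 ]]
0.2 [[0.6174 0.0313 0.1487]] [[154.57847253 318.88812754]]
```

Both views agree, so I take the manifold pose as (0.650, -0.050) with yaw 0.135. Next I'll check the obstacles: shelf edge, lid corner and vise top.

```bash
python3 - <<'E'
from h import *
def tri(a,b):
    f=lambda P:np.r_[proj("top",P)[0]-a,proj("scene",P)[0]-b]
    r=least_squares(f,[.6,0,.2]);return r.x.round(3),r.fun.round(1)
print("shelf corner",tri((516,81),(388,2)))
print("lid top right",tri((150,106),(150,95)))
print("lid bottom right",tri((203,172),(192,247)))
print("vise jaw",tri((325,231),(365,177)),tri((355,246),(382,207)))
print("shelf edge at bracket",tri((346,85),(281,48)))
print("front drawers top",tri((437,93),(338,38)))
E
python3 - <<'E'
import cv2
for n in("top","scene"):
    cv2.imwrite(f"pics/{n}b.png",cv2.resize(cv2.imread(f"pics/{n}0.png")[0:260,60:460],None,fx=2,fy=2))
E
```

```text
shelf corner (array([ 0.794, -0.44 ,  0.329]), array([-0.3, -0.4,  0.6,  0.1]))
lid top right (array([0.7  , 0.142, 0.413]), array([ 6.7,  5.7, -7.6, -2.2]))
lid bottom right (array([0.674, 0.142, 0.104]), array([ 0.2,  0.1, -0.2, -0. ]))
vise jaw (array([ 0.534, -0.123,  0.216]), array([ 3.4,  4. , -4.7, -0.7])) (array([ 0.522, -0.18 ,  0.109]), array([-0.8, -1. ,  1.2,  0.1]))
shelf edge at bracket (array([ 0.777, -0.147,  0.339]), array([ 0.1,  0.1, -0.2, -0. ]))
front drawers top (array([ 0.788, -0.308,  0.295]), array([-2.7, -3. ,  4.4,  0.7]))
```

View pics/topb.png

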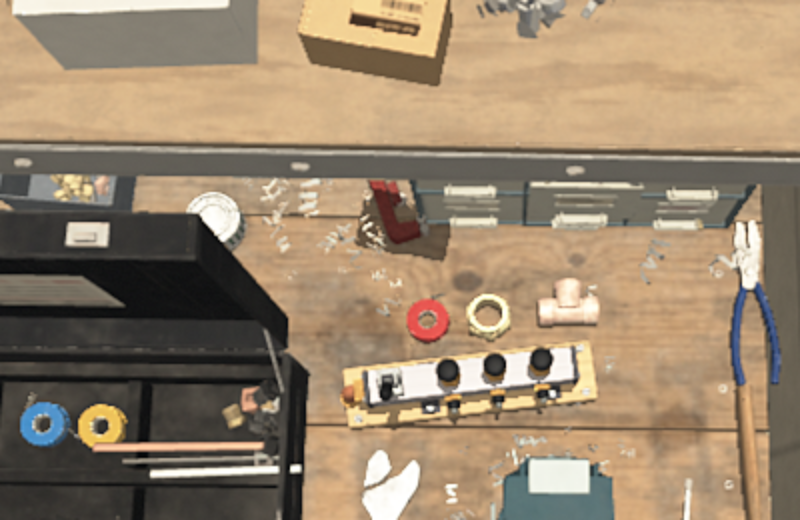

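View pics/sceneb.png

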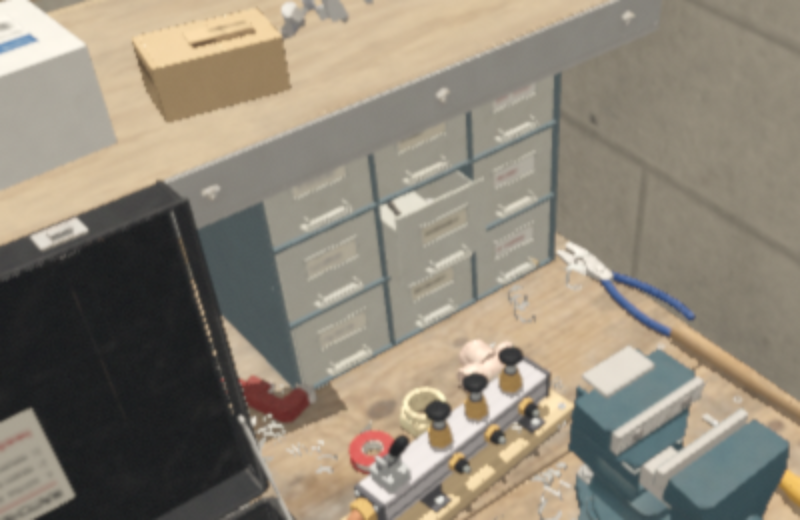

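Clearances:
- The shelf edge is at x≈0.78, z≈0.3.
- The lid is at x>0.67, y>0.14.
- The vise's rear is at x≈0.54.

With tool yaw ≈0.3, the gripper body stays clear of all three. First I'll raise the tool, close the fingers and turn.

```bash
python3 -m crank '{"xyz":[[0,-2,0],[0,-2,0],[0,-2,0],[0,-2,0],[0,0,0],[0,0,0]],"roll":[-6,-6,-6,-6,-6,-6]}' 1 10
cat > st.py <<'E'
import sys
from h import *
s=robot.observe();p=[.65,-.05,.1347]
print("t",round(s["time"],2),"pos",s["tool_pos"].round(4),"rot",s["tool_rot"].round(3),"F",s["contact_force"].round(2),"op",round(s["opening"],4))
d=s["tool_pos"]-[p[0],p[1],0];c,n=np.cos(p[2]),np.sin(p[2]);print("own",(c*d[0]+n*d[1]).round(4),(-n*d[0]+c*d[1]).round(4))
if len(sys.argv)>1:
    g=w(p,[[float(v) for v in sys.argv[1:4]]])[0];
    from scipy.spatial.transform import Rotation as R
    print("goal",g.round(4),"shift tool cm",(R.from_euler("xyz",s["tool_rot"]).inv().apply(g-s["tool_pos"])*100).round(2))
E
python3 st.py -.062 .076 .27
```

```text
time: 0.75
tool_pos: [0.1695, 0.497, 0.3072]
tool_rot: [-1.57, -0.001, 0.304]
contact_force: [-0.6, -0.4, -0.6]
opening: 0.0486
t 0.75 pos [0.1695 0.497  0.3072] rot [-1.57e+00 -1.00e-03  3.04e-01] F [-0.63 -0.41 -0.55] op 0.0486
own -0.4027 0.6066
goal [0.5784 0.017  0.27  ] shift tool cm [ 24.64   3.7  -58.04]
```

```bash
python3 -m crank '{"xyz":[[1.2,0,-2.9],[1.2,0,-2.9],[1.2,0,-2.9],[1.2,0,-2.9],[1.2,0,-2.9],[1.2,0,-2.9],[1.2,0,-2.9],[1.2,0,-2.9],[1.2,0,-2.9],[1.2,0,-2.9],[1.2,0,-2.9],[1.2,0,-2.9],[1.2,0,-2.9],[1.2,0,-2.9],[1.2,0,-2.9],[1.2,0,-2.9],[1.2,0,-2.9],[1.2,0,-2.9],[1.2,0,-2.9],[1.2,0,-2.9]],"roll":[0,0,0,0,0,0,0,0,0,0,0,0,0,0,0,0,0,0,0,0]}'; python3 -m crank '{"xyz":[[0,0,0],[0,0,0],[0,0,0]],"roll":[0,0,0]}'; python3 st.py -.062 .076 .125
python3 - <<'E'
from cell import robot
import cv2
for n in("scene","wrist"):cv2.imwrite(f"pics/{n}1.png",robot.read_camera(n)[:,:,::-1])
E
```

```text
time: 2.75
tool_pos: [0.5705, 0.0124, 0.3063]
tool_rot: [-1.57, 0.001, 0.299]
contact_force: [0.5, -0.0, 0.8]
opening: -0.0001
time: 3.05
tool_pos: [0.5694, 0.0143, 0.3066]
tool_rot: [-1.57, 0.0, 0.3]
contact_force: [1.0, 0.2, -0.2]
opening: 0.0002
t 3.05 pos [0.5694 0.0143 0.3066] rot [-1.57  0.    0.3 ] F [ 0.98  0.17 -0.16] op 0.0002
own -0.0713 0.0746
goal [0.5784 0.017  0.125 ] shift tool cm [ 0.94 18.16 -0.02]
```

View pics/scene1.png

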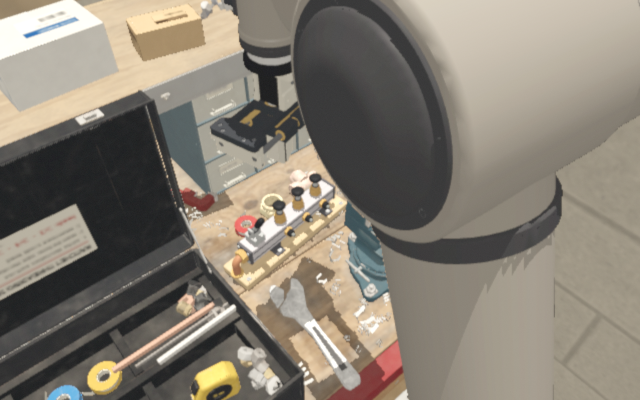

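View pics/wrist1.png

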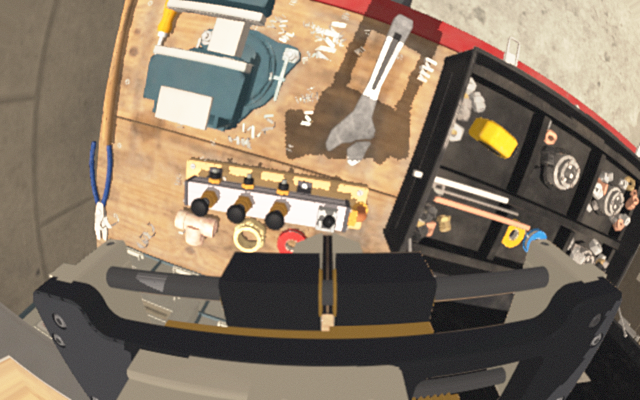

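The wrist view shows the shut fingers at about (327,240), the toggle head at (328,218), and the vent heads at about (277,219), (237,213) and (200,206). I'll use these fisheye pixels to check the fit.

Run:
```python
from h import *
import cv2
c=robot.calibration("wrist");T=np.linalg.inv(c["pose"]);f=c["intrinsics"][0,0];cx,cy=c["intrinsics"][:2,2]
p=[.65,-.05,.1347]
P=w(p,[[0,.02,.118],[0,-.03,.118],[0,-.08,.118],[-.031,.085,.1434],[-.022,.085,.1487]])
P=np.vstack([P,robot.observe()["tool_pos"]])
q=P@T[:3,:3].T+T[:3,3];r=np.hypot(q[:,0],q[:,1]);th=np.arctan2(r,q[:,2])
uv=np.c_[cx+f*th*q[:,0]/r,cy+f*th*q[:,1]/r];print(uv.round(1))
im=cv2.imread("pics/wrist1.png")
im=cv2.resize(im[150:300,170:390],None,fx=3.6,fy=3.6,interpolation=cv2.INTER_CUBIC)
for u in uv:cv2.circle(im,tuple(int(v) for v in ((u-[170,150]+.5)*3.6)),3,(0,255,0),-1)
cv2.imwrite("pics/w1c.png",im)
```

```text
[[273.1 222. ]
 [234.1 215.4]
 [197.5 208.8]
 [329.7 214.6]
 [328.3 223.8]
 [326.1 250.7]]
```

View pics/w1c.png

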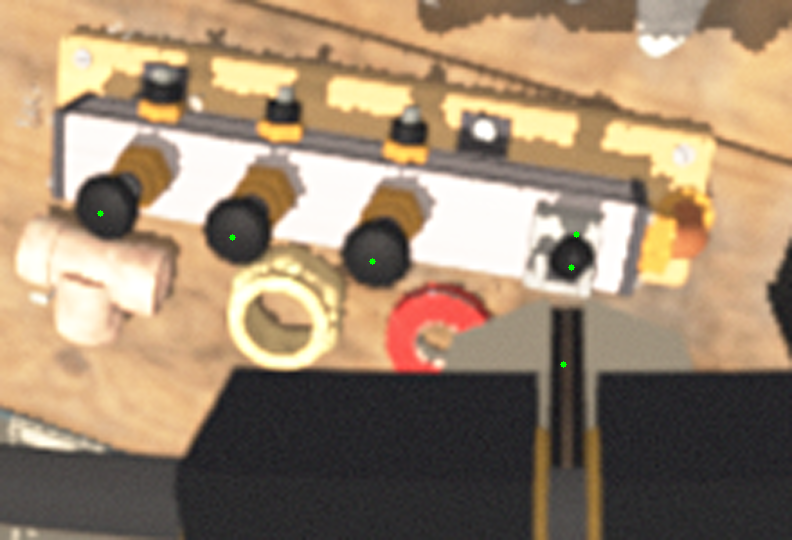

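The fit agrees to within a few mm. I'll descend in front of the toggle, on the robot's side.

```bash
python3 -m crank '{"xyz":[[0.3,2,0],[0.3,2,0],[0,2,0],[0,2,0],[0,2,0],[0,2,0],[0,2,0],[0,2,0],[0,1,0],[0,1,0],[0,0,0],[0,0,0]],"roll":[0,0,0,0,0,0,0,0,0,0,0,0]}'; python3 st.py -.04 .076 .125
python3 - <<'E'
from cell import robot
import cv2
cv2.imwrite("pics/scene2.png",cv2.resize(robot.read_camera("scene")[120:300,170:400,::-1],None,fx=3.4,fy=3.3))
E
```

```text
time: 4.35
tool_pos: [0.576, 0.0154, 0.1274]
tool_rot: [-1.571, -0.001, 0.3]
contact_force: [-0.9, 0.4, 0.5]
opening: 0.0007
t 4.35 pos [0.576  0.0154 0.1274] rot [-1.571e+00 -1.000e-03  3.000e-01] F [-0.93  0.39  0.45] op 0.0007
own -0.0645 0.0748
goal [0.6002 0.0199 0.125 ] shift tool cm [ 2.44  0.24 -0.28]
```

View pics/scene2.png

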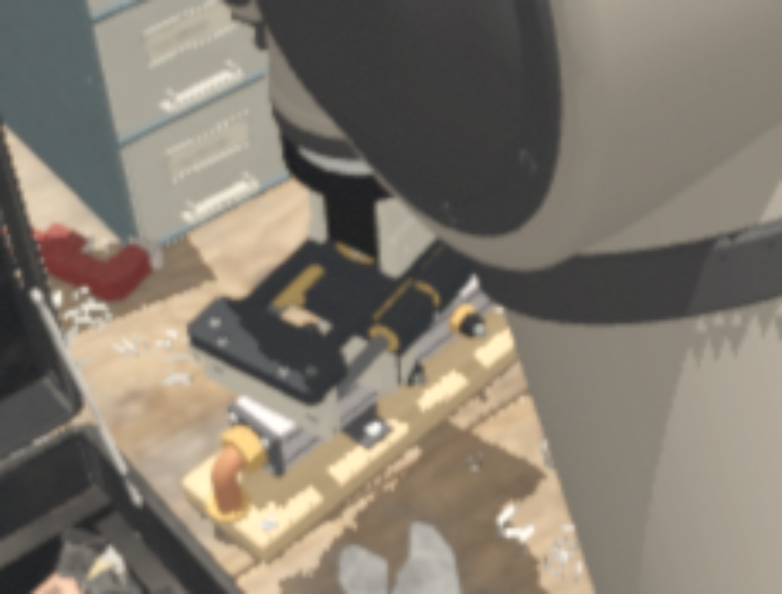

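```bash
python3 -m crank '{"xyz":[[0.5,0.1,-0.08],[0.5,0.1,-0.08],[0.5,0,-0.08],[0.5,0,-0.08],[0.5,0,-0.08],[0.5,0,-0.08]],"roll":[0,0,0,0,0,0]}'; python3 st.py 0 .075 .125;python3 -m crank '{"xyz":[[0.4,0,-0.07],[0.4,0,-0.07],[0.4,0,-0.07],[0,0,0]],"roll":[0,0,0,0]}'; python3 st.py 0 .075 .125
```

```text
time: 5.0
tool_pos: [0.6056, 0.0195, 0.1247]
tool_rot: [-1.571, 0.002, 0.3]
contact_force: [-4.0, -1.2, 3.6]
opening: 0.0003
t 5.0 pos [0.6056 0.0195 0.1247] rot [-1.571  0.002  0.3  ] F [-4.02 -1.2   3.57] op 0.0003
own -0.0347 0.0748
goal [0.6399 0.0243 0.125 ] shift tool cm [ 3.43 -0.03 -0.55]
time: 5.4
tool_pos: [0.6186, 0.0212, 0.1247]
tool_rot: [-1.571, -0.001, 0.299]
contact_force: [0.4, -0.2, -0.6]
opening: 0.0003
t 5.4 pos [0.6186 0.0212 0.1247] rot [-1.571e+00 -1.000e-03  2.990e-01] F [ 0.41 -0.19 -0.65] op 0.0003
own -0.0216 0.0748
goal [0.6399 0.0243 0.125 ] shift tool cm [ 2.13 -0.03 -0.33]
```

```bash
python3 -m crank '{"xyz":[[0.4,0,-0.07],[0.4,0,-0.07],[0.3,0,-0.05]],"roll":[0,0,0]}';python3 st.py 0 .075 .125
python3 - <<'E'
from cell import robot
import cv2
cv2.imwrite("pics/w3.png",cv2.resize(robot.read_camera("wrist")[130:330,180:460,::-1],None,fx=2.8,fy=2.8))
E
```

```text
time: 5.7
tool_pos: [0.6292, 0.0226, 0.1248]
tool_rot: [-1.571, 0.0, 0.3]
contact_force: [-2.1, -1.3, 1.8]
opening: 0.0002
t 5.7 pos [0.6292 0.0226 0.1248] rot [-1.571  0.     0.3  ] F [-2.08 -1.29  1.84] op 0.0002
own -0.0109 0.0747
goal [0.6399 0.0243 0.125 ] shift tool cm [ 1.08 -0.02 -0.15]
```

View pics/w3.png

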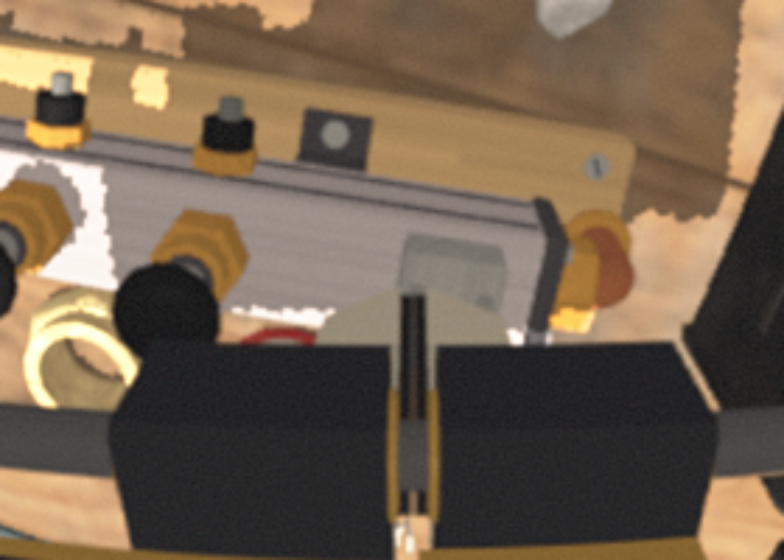

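The lever is hidden behind the fingers, so it has been carried along with a push of about 2–3 N. I'll continue in finer steps until the stop is felt.

```bash
python3 -m crank '{"xyz":[[0.2,0,-0.03],[0.2,0,-0.03],[0.2,0,-0.03]],"roll":[0,0,0]}';python3 st.py 0 .075 .125; python3 -m crank '{"xyz":[[0.1,0,-0.02],[0.1,0,-0.02]],"roll":[0,0]}';python3 st.py;  python3 -m crank '{"xyz":[[0.1,0,-0.02],[0.1,0,-0.02]],"roll":[0,0]}';python3 st.py
```

```text
time: 6.05
tool_pos: [0.6351, 0.0233, 0.1247]
tool_rot: [-1.571, 0.0, 0.299]
contact_force: [-2.6, -1.8, 2.3]
opening: 0.0003
t 6.05 pos [0.6351 0.0233 0.1247] rot [-1.571  0.     0.299] F [-2.57 -1.76  2.26] op 0.0003
own -0.0049 0.0747
goal [0.6399 0.0243 0.125 ] shift tool cm [ 0.49 -0.03 -0.05]
time: 6.25
tool_pos: [0.637, 0.0236, 0.1245]
tool_rot: [-1.571, 0.0, 0.299]
contact_force: [-2.5, -2.6, 1.4]
opening: 0.0004
t 6.25 pos [0.637  0.0236 0.1245] rot [-1.571  0.     0.299] F [-2.54 -2.57  1.35] op 0.0004
own -0.003 0.0746
time: 6.45
tool_pos: [0.6388, 0.0238, 0.1244]
tool_rot: [-1.571, 0.001, 0.3]
contact_force: [-3.1, -2.5, 0.7]
opening: 0.0004
t 6.45 pos [0.6388 0.0238 0.1244] rot [-1.571e+00  1.000e-03  3.000e-01] F [-3.14 -2.46  0.74] op 0.0004
own -0.0012 0.0747
```

```bash
for i in 1; do python3 -m crank '{"xyz":[[0.1,0,-0.02],[0,0,0]],"roll":[0,0]}';python3 -m crank '{"xyz":[[0.1,0,-0.02],[0,0,0]],"roll":[0,0]}';python3 -m crank '{"xyz":[[0.1,0,-0.02],[0,0,0]],"roll":[0,0]}';done; python3 st.py
```

```text
time: 6.65
tool_pos: [0.6399, 0.024, 0.1244]
tool_rot: [-1.571, 0.0, 0.3]
contact_force: [-1.7, -2.4, 0.1]
opening: 0.0003
time: 6.85
tool_pos: [0.641, 0.0241, 0.1246]
tool_rot: [-1.571, 0.0, 0.299]
contact_force: [-1.2, -1.5, -1.2]
opening: 0.0005
time: 7.05
tool_pos: [0.6421, 0.0242, 0.1247]
tool_rot: [-1.571, -0.0, 0.3]
contact_force: [-2.0, -2.0, -1.1]
opening: 0.0004
t 7.05 pos [0.6421 0.0242 0.1247] rot [-1.571 -0.     0.3  ] F [-1.98 -2.02 -1.09] op 0.0004
own 0.0022 0.0746
```

```bash
python3 -m crank '{"xyz":[[0.1,0,-0.02],[0,0,0]],"roll":[0,0]}' | grep force;python3 -m crank '{"xyz":[[0.1,0,-0.02],[0,0,0]],"roll":[0,0]}'| grep force;python3 -m crank '{"xyz":[[0.1,0,-0.02],[0,0,0]],"roll":[0,0]}'| grep force;  python3 st.py
```

```text
contact_force: [-2.2, -2.3, -0.3]
contact_force: [-2.7, -0.9, -0.4]
contact_force: [-5.3, -2.3, 0.7]
t 7.65 pos [0.6446 0.0244 0.1246] rot [-1.57e+00  1.00e-03  3.00e-01] F [-5.32 -2.3   0.67] op 0.0008
own 0.0047 0.0745
```

```bash
python3 -m crank '{"xyz":[[0.05,0,-0.01],[0,0,0]],"roll":[0,0]}' | grep force;python3 -m crank '{"xyz":[[0.05,0,-0.01],[0,0,0]],"roll":[0,0]}'| grep force;  python3 st.py
```

```text
contact_force: [-6.0, -2.3, 0.5]
contact_force: [-7.9, -2.5, 1.2]
t 8.05 pos [0.6448 0.0245 0.1245] rot [-1.57   0.003  0.3  ] F [-7.89 -2.54  1.25] op 0.0003
own 0.0049 0.0745
```

The stop is reached: the force climbs and the tool no longer advances. I'll back off, raise and look.

```bash
python3 -m crank '{"xyz":[[-0.5,0,0.08],[-1,0,0.16],[-1,0,0.16],[0,-2,0],[0,-2,0],[0,-2,0],[0,0,0]],"roll":[0,0,0,0,0,0,0]}' | grep force;  python3 st.py 0 .02 .135
python3 - <<'E'
from cell import robot
import cv2
cv2.imwrite("pics/w4.png",cv2.resize(robot.read_camera("wrist")[130:330,180:460,::-1],None,fx=2.8,fy=2.8))
cv2.imwrite("pics/s4.png",cv2.resize(robot.read_camera("scene")[120:300,170:400,::-1],None,fx=3.4,fy=3.3))
E
```

```text
contact_force: [0.4, -0.4, 0.7]
t 8.75 pos [0.6233 0.0213 0.1883] rot [-1.573 -0.008  0.3  ] F [ 0.41 -0.44  0.66] op 0.0006
own -0.0169 0.0743
goal [ 0.6473 -0.0302  0.135 ] shift tool cm [ 0.73  5.35 -5.62]
```

View pics/w4.png

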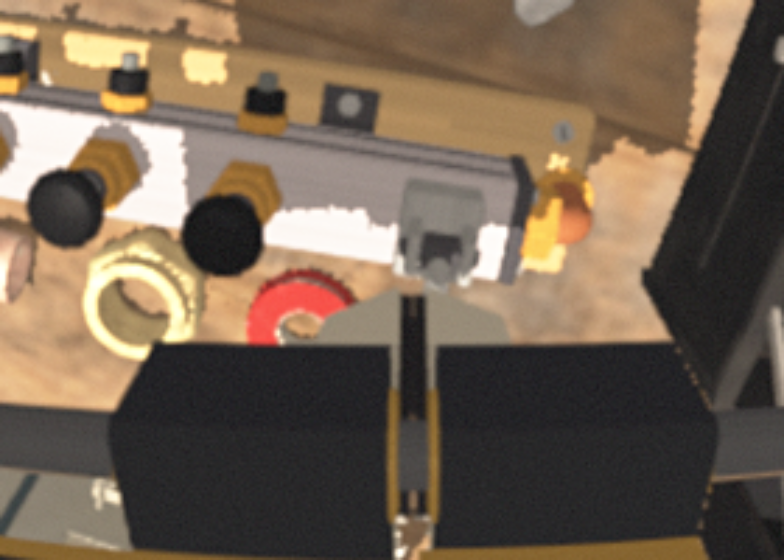

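View pics/s4.png

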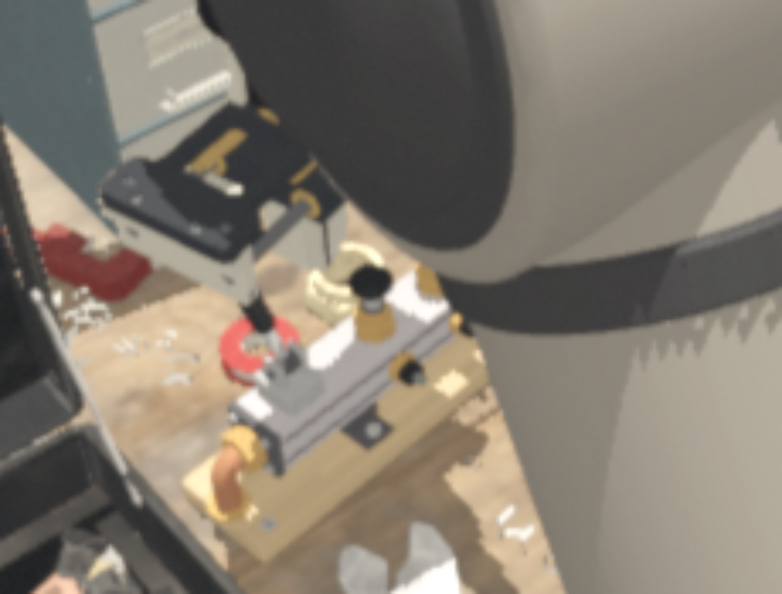

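The scene crop shows the lever leaning to the back, sleeve at about (258,312), and the wrist view shows it too. I'll compare that with the projected tip for several angles while going over vent 1.

```bash
python3 - <<'E'
from h import *
p=[.65,-.05,.1347]
for a in(.8,1.0,1.2):
    A=a-.6
    for d in(.0275,.041,.055):
        print(a,d,((proj("scene",w(p,[[d*np.sin(A),.085,.098+d*np.cos(A)]]))[0]-[170,120]+.5)*[3.4,3.3]).round())
E
python3 -m crank '{"xyz":[[0.1,0,-1.4],[0.2,0,-1.4],[0.2,0,-1.4],[0.2,0,-1.4],[0,2,0],[0,1.5,0],[0,0.8,0],[0,0,0],[0,0,0]],"roll":[0,0,0,0,0,0,0,0,0]}'|grep force;python3 st.py 0 .02 .118
python3 - <<'E'
from cell import robot
import cv2
cv2.imwrite("pics/s5.png",cv2.resize(robot.read_camera("scene")[120:300,170:400,::-1],None,fx=3.4,fy=3.3))
E
```

```text
0.8 0.0275 [276. 330.]
0.8 0.041 [270. 311.]
0.8 0.055 [264. 291.]
1.0 0.0275 [270. 327.]
1.0 0.041 [261. 307.]
1.0 0.055 [251. 286.]
1.2 0.0275 [264. 326.]
1.2 0.041 [252. 305.]
1.2 0.055 [240. 283.]
contact_force: [0.3, 0.2, -0.3]
t 9.75 pos [ 0.6447 -0.0307  0.1421] rot [-1.571e+00 -1.000e-03  2.990e-01] F [ 0.32  0.25 -0.27] op 0.0004
own -0.0027 0.0198
goal [ 0.6473 -0.0302  0.118 ] shift tool cm [ 0.27  2.41 -0.02]
```

View pics/s5.png

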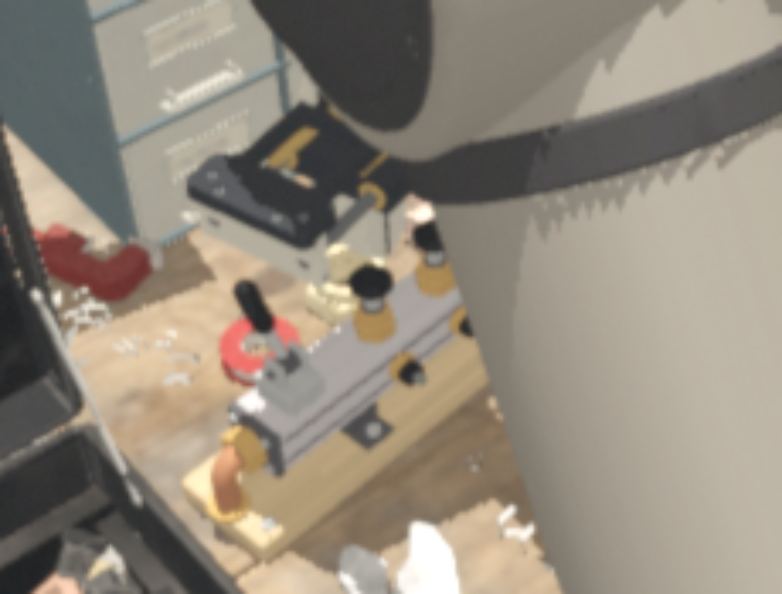

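The lever top is at (243,285) and the sleeve bottom at (264,327), matching the 1.2 rad projection, so the toggle is fully over. Now I'll check how the fingertips line up over vent 1.

Run:
```python
from h import *
import cv2
im=robot.read_camera("scene")[:,:,::-1].copy()
u=proj("scene",robot.observe()["tool_pos"])[0];o=np.array([215,140]);print(u)
im=cv2.resize(im[140:250,215:325],None,fx=5.4,fy=5.4,interpolation=cv2.INTER_CUBIC)
cv2.circle(im,tuple(int(v) for v in (u-o+.5)*5.4),3,(0,255,0),-1)
cv2.imwrite("pics/s6.png",im)
cv2.imwrite("pics/w6.png",cv2.resize(robot.read_camera("wrist")[130:330,180:460,::-1],None,fx=2.8,fy=2.8))
```

```text
[279.07367716 195.43053304]
```

View pics/s6.png

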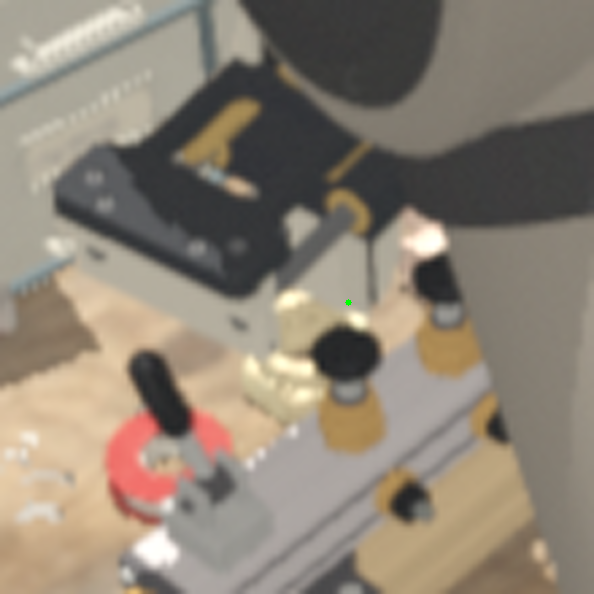

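View pics/w6.png

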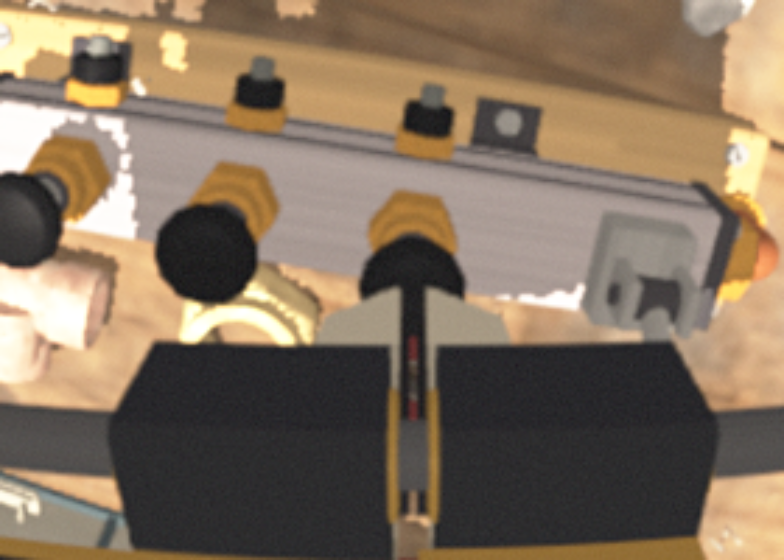

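The TCP projects just above vent 1's head in both views, so the fingers are centred on it. I'll press gently while watching the force.

```bash
python3 -m crank '{"xyz":[[0.2,0.7,0],[0.1,0.7,0],[0,0.6,0],[0,0.2,0],[0,0.2,0]],"roll":[0,0,0,0,0]}';python3 -m crank '{"xyz":[[0,0.2,0],[0,0.2,0]],"roll":[0,0]}';python3 -m crank '{"xyz":[[0,0.2,0],[0,0.1,0]],"roll":[0,0]}';python3 st.py
```

```text
time: 10.4
tool_pos: [0.6466, -0.0293, 0.1176]
tool_rot: [-1.57, 0.001, 0.3]
contact_force: [-2.0, 0.9, 3.8]
opening: 0.0002
time: 10.6
tool_pos: [0.647, -0.0294, 0.114]
tool_rot: [-1.571, -0.0, 0.3]
contact_force: [-2.8, 1.3, 4.2]
opening: 0.0004
time: 10.8
tool_pos: [0.647, -0.0295, 0.1106]
tool_rot: [-1.571, -0.0, 0.3]
contact_force: [-2.4, 0.0, 4.3]
opening: 0.0007
t 10.8 pos [ 0.647  -0.0295  0.1106] rot [-1.571 -0.     0.3  ] F [-2.43  0.03  4.33] op 0.0007
own -0.0002 0.0208
```

```bash
python3 -m crank '{"xyz":[[0,0.1,0],[0,0.1,0]],"roll":[0,0]}'|grep -E "pos|force";python3 -m crank '{"xyz":[[0,0.1,0],[0,0,0]],"roll":[0,0]}'|grep -E "pos|force";python3 -m crank '{"xyz":[[0,0.05,0],[0,0,0]],"roll":[0,0]}'|grep -E "pos|force"
```

```text
tool_pos: [0.6471, -0.0295, 0.1087]
contact_force: [-2.6, 1.3, 4.7]
tool_pos: [0.6472, -0.0295, 0.1075]
contact_force: [-0.8, -0.1, 1.3]
tool_pos: [0.6473, -0.0296, 0.1072]
contact_force: [-0.8, 1.2, 2.8]
```

```bash
python3 -m crank '{"xyz":[[0,0.05,0],[0,0,0]],"roll":[0,0]}'|grep -E "pos|force";python3 -m crank '{"xyz":[[0,0.05,0],[0,0,0]],"roll":[0,0]}'|grep -E "pos|force";python3 -m crank '{"xyz":[[0,-0.5,0],[0,-1,0],[0,-1,0],[0,0,0]],"roll":[0,0,0,0]}'|grep -E "pos|force"; python3 st.py 0 -.03 .120
python3 - <<'E'
from cell import robot
import cv2
cv2.imwrite("pics/s7.png",cv2.resize(robot.read_camera("scene")[140:250,215:345,::-1],None,fx=5.4,fy=5.4,interpolation=cv2.INTER_CUBIC))
E
```

```text
tool_pos: [0.6473, -0.0296, 0.1068]
contact_force: [-1.8, -0.1, 4.4]
tool_pos: [0.6474, -0.0296, 0.1068]
contact_force: [-2.2, 0.8, 6.4]
tool_pos: [0.6483, -0.0297, 0.1334]
contact_force: [0.4, 0.2, 0.7]
t 12.2 pos [ 0.6483 -0.0297  0.1334] rot [-1.572 -0.003  0.299] F [0.45 0.2  0.68] op 0.0004
own 0.001 0.0203
goal [ 0.654  -0.0797  0.12  ] shift tool cm [-0.93  1.35 -4.94]
```

View pics/s7.png

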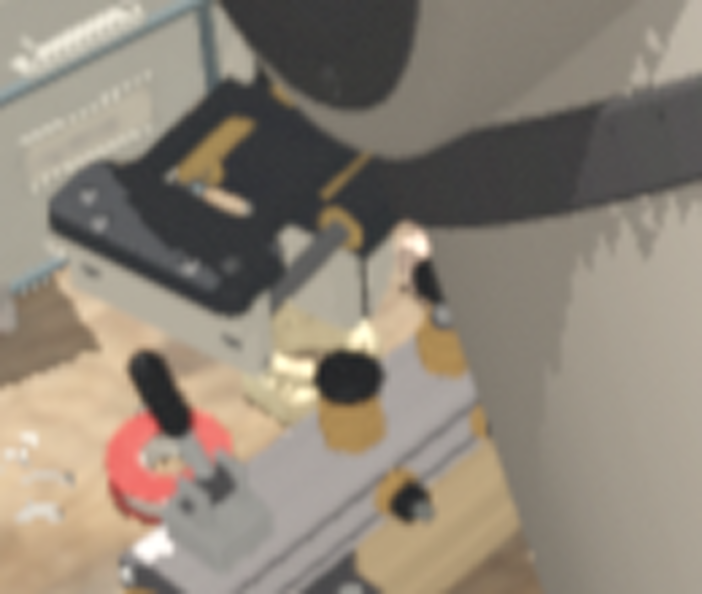

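Vent 1's head now sits on its nut at (350,375), on the stop, and the toggle is unchanged. Next is vent 2.

```bash
python3 -m crank '{"xyz":[[-0.2,-0.3,-1],[-0.2,0,-1.3],[-0.2,0,-1.3],[-0.3,0,-1.3],[0,0,0],[0,0,0]],"roll":[0,0,0,0,0,0]}'|grep -E "pos|force"; python3 st.py 0 -.03 .118
```

```text
tool_pos: [0.6528, -0.0796, 0.1339]
contact_force: [-0.3, 1.1, -0.6]
t 12.85 pos [ 0.6528 -0.0796  0.1339] rot [-1.57   0.     0.298] F [-0.3   1.05 -0.63] op 0.0001
own -0.0012 -0.0297
goal [ 0.654  -0.0797  0.118 ] shift tool cm [ 0.11  1.59 -0.05]
```

```bash
python3 -m crank '{"xyz":[[0.1,0.7,0],[0,0.6,0],[0,0.3,0],[0,0.2,0],[0,0.2,0]],"roll":[0,0,0,0,0]}'|grep -E "pos|force";python3 -m crank '{"xyz":[[0,0.2,0],[0,0.2,0]],"roll":[0,0]}'|grep -E "pos|force";python3 -m crank '{"xyz":[[0,0.1,0],[0,0.1,0]],"roll":[0,0]}'|grep -E "pos|force"
```

```text
tool_pos: [0.6536, -0.078, 0.1143]
contact_force: [-2.5, 1.9, 4.3]
tool_pos: [0.6539, -0.0783, 0.1103]
contact_force: [-2.4, 2.2, 3.7]
tool_pos: [0.654, -0.0786, 0.1082]
contact_force: [-1.1, 3.2, 3.5]
```

```bash
python3 -m crank '{"xyz":[[0,0.1,0],[0,0,0]],"roll":[0,0]}'|grep -E "pos|force";python3 -m crank '{"xyz":[[0,0.05,0],[0,0,0]],"roll":[0,0]}'|grep -E "pos|force";python3 -m crank '{"xyz":[[0,0.05,0],[0,0,0]],"roll":[0,0]}'|grep -E "pos|force"
```

```text
tool_pos: [0.6541, -0.0788, 0.1071]
contact_force: [-0.5, 2.2, 1.9]
tool_pos: [0.6541, -0.0788, 0.1068]
contact_force: [-0.6, 2.2, 4.0]
tool_pos: [0.6541, -0.0788, 0.1068]
contact_force: [-0.3, 1.9, 6.0]
```

Vent 2 is on its stop at 0.1068, the same height as vent 1. I'll rise and go to vent 3.

```bash
python3 -m crank '{"xyz":[[0,-0.5,0],[0,-1,0],[0,-1.3,0],[-0.2,0,-1.2],[-0.2,0,-1.3],[-0.2,0,-1.3],[-0.2,0,-1.2],[0,0,0],[0,0,0]],"roll":[0,0,0,0,0,0,0,0,0]}'|grep -E "pos|force"; python3 st.py 0 -.08 .118
python3 - <<'E'
from cell import robot
import cv2
cv2.imwrite("pics/w8.png",cv2.resize(robot.read_camera("wrist")[130:330,180:460,::-1],None,fx=2.8,fy=2.8))
E
```

```text
tool_pos: [0.6608, -0.1293, 0.1337]
contact_force: [-0.4, -0.6, 0.0]
t 15.25 pos [ 0.6608 -0.1293  0.1337] rot [-1.57e+00  1.00e-03  2.98e-01] F [-0.38 -0.57  0.04] op 0.001
own 0.0 -0.0801
goal [ 0.6607 -0.1293  0.118 ] shift tool cm [-0.    1.57  0.01]
```

View pics/w8.png

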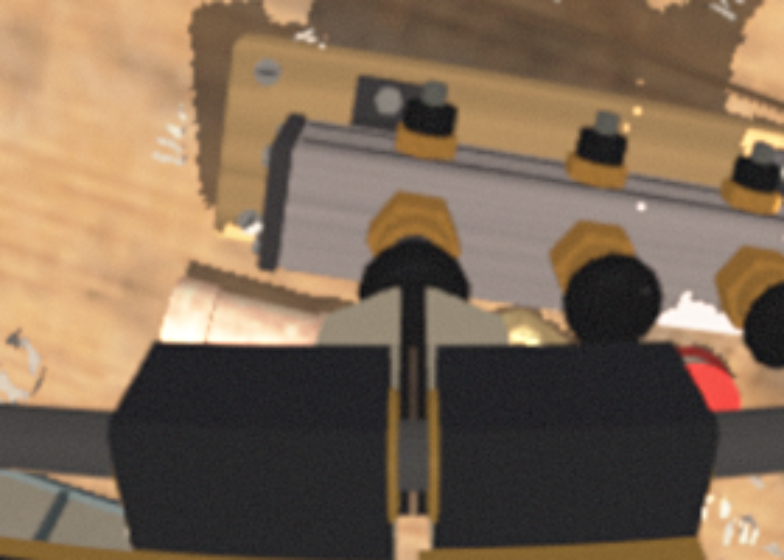

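The fingers are centred over vent 3, whose head is at (413,280), and vents 2 and 1 are down on their nuts.

```bash
python3 -m crank '{"xyz":[[0,0.7,0],[0,0.6,0],[0,0.3,0],[0,0.2,0],[0,0.2,0]],"roll":[0,0,0,0,0]}'|grep -E "pos|force";python3 -m crank '{"xyz":[[0,0.2,0],[0,0.2,0]],"roll":[0,0]}'|grep -E "pos|force";python3 -m crank '{"xyz":[[0,0.1,0],[0,0.1,0]],"roll":[0,0]}'|grep -E "pos|force"; python3 -m crank '{"xyz":[[0,0.1,0],[0,0,0]],"roll":[0,0]}'|grep -E "pos|force";python3 -m crank '{"xyz":[[0,0.05,0],[0,0,0]],"roll":[0,0]}'|grep -E "pos|force"
```

```text
tool_pos: [0.6608, -0.1283, 0.1144]
contact_force: [-2.5, 2.8, 4.1]
tool_pos: [0.6611, -0.1286, 0.1103]
contact_force: [-1.7, 2.3, 4.4]
tool_pos: [0.6611, -0.1286, 0.1082]
contact_force: [-1.5, 2.7, 3.8]
tool_pos: [0.6612, -0.1289, 0.107]
contact_force: [0.3, 1.4, 2.2]
tool_pos: [0.6612, -0.1289, 0.1068]
contact_force: [-0.1, 2.3, 5.0]
```

```bash
python3 -m crank '{"xyz":[[0,-0.5,0],[0,-1,0],[0,-2,0],[0,-2,0],[0,-2,0],[0,-2,0],[0,-2,0],[0,-2,0],[0,-2,0],[-2,0,2],[-2,0,2],[-2,0,2],[-2,0,2],[-2,0,2],[0,0,2],[0,0,2],[0,0,2],[0,0,0],[0,0,0]],"roll":[0,0,0,0,0,0,0,0,0,0,0,0,0,0,0,0,0,0,0]}'|grep -E "pos|force"
python3 - <<'E'
from cell import robot
import cv2
for n in("top","scene","wrist"):
    a=robot.read_camera(n)[:,:,::-1];cv2.imwrite(f"pics/{n}9.png",a)
a=cv2.imread("pics/scene9.png")[140:260,180:350];cv2.imwrite("pics/s9c.png",cv2.resize(a,None,fx=4.6,fy=4.6,interpolation=cv2.INTER_CUBIC))
E
```

```text
tool_pos: [0.5185, -0.0057, 0.2624]
contact_force: [0.6, 0.2, 1.0]
```

View pics/s9c.png

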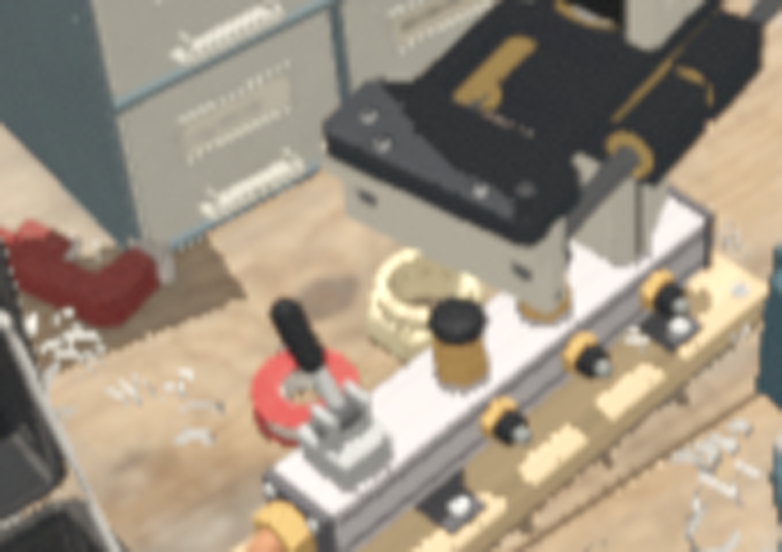

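View pics/top9.png

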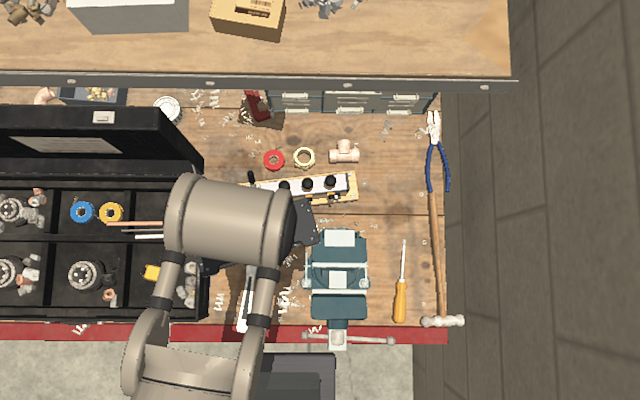

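View pics/wrist9.png

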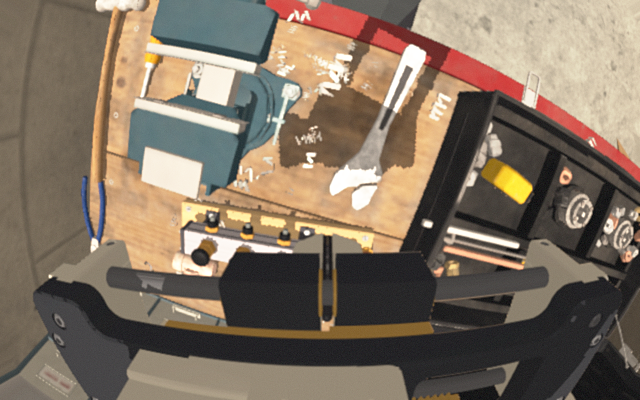

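The tape (273,159), nut (304,157) and tee (344,151) are at the same pixels as at the start. The toggle leans to the back, the vents are down and the arm is clear.

```bash
python3 -c "
from cell import robot
s=robot.observe();print(s['time'],s['contact_force'].round(1));print(robot.hand_in())"
```

```text
18.65 [ 0.1  0.5 -1.5]
the job is handed in; nothing more can be done
None
```

The manifold is made safe and the job is handed in at 18.65 s of the 54 s allowed. No verdict was reported.

- **Toggle:** I pushed it over with the shut fingertips until it reached its stop. The last force reading there was about 8 N. The picture afterwards matches the lever position for 1.2 rad.
- **Vents:** I pressed the one beside the toggle, then the middle, then the far one. Each stopped with the fingertip at 106.8 mm above the bench, about 11 mm in, at 5 to 7 N.
- **Loose things:** the tape roll, nut and tee are at the same pixels in the top view as at the start. The wrench was never approached. The arm partly hides it in the last top view, and I did not measure its position again.
- **Arm:** it ended clear of everything, reading about 1.5 N, close to the readings in free air.

Two checks were weaker than the rest. In the last pictures, vent 1 is clear in the scene view, but the gripper partly hides vents 2 and 3. I did not zoom in on them in the last top view, so for how far they are in I rely on the stop readings. The two camera views also differed by about 0.02 rad in the manifold's turn. I used the combined fit, and the fingers landed on the vents as planned.

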